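# Unlatch the sample counter and return the counted bottle to its compartment

## Task

The count is finished: slide the thumb latch on the front of the sample counter sideways (to its left, seen from the front) so that the sprung cover pops right up, then lift the small amber bottle out of the chamber. Lower it, without dropping it, into the front compartment of the divided tray that lies directly in front of the stock bottle of the same kind and size, and let it stand there upright. Leave the three stock bottles standing in their compartments and leave the cover up for the next sample.

Things in the scene. Friction and masses are not known exactly. Their poses are not given: they have to be found in the camera images.
- counter: bench sample counter, a fixed white housing 235 (x) x 200 (y) x 78 mm high with a sloping front panel; origin: underside, below the middle of the housing (the housing reaches from x = -120 to +115 mm); z up, x points to its rear, so its front faces -x. On its flat deck (78 mm up) stand the cover and, in front of it, the thumb latch. The chamber is a round bore 62 mm wide, straight up and down, centred at x = +10, y = 0 mm, its floor 20 mm above the underside
- latch (a joint): thumb latch on the deck, m: 0 at rest, slides to the counter's +y (left when seen from the front) up to 0.014; a spring pushes it back to 0 (2 N at rest, 5.5 N at full travel). Its steel hook covers the catch of the cover up to about 0.008; the cover is free beyond 0.009 and the latch must be held there until the cover has risen. If the cover is pushed down again it snaps in
- latch_tab (a point): centre of the latch's black ribbed thumb tab, which is 26 (counter's x) x 16 (counter's y, the way it slides) x 16 mm high and stands on the deck (at rest at x = -80, y = 0, 88 mm above the counter's underside, so its top is 96 mm and the deck 78 mm above the bench). The deck is free on both sides of it; the front of the cover is 30 mm behind its centre
- cover (a joint): cover of the chamber, rad: 0 shut, 1.66 fully up; a damped spring drives it up in about a second once the latch frees it, and holds it up. A grey opaque hood 126 (x) x 120 (y) x 42 mm high, hinged at its rear on a line along the counter's y at x = +80, 86 mm above the underside; when up it stands behind the hinge line and reaches 216 mm above the bench
- sample_center (a point): the counted sample: a capped amber glass bottle, 51 mm wide, 90 mm high, about 150 g; the point lies on its axis half-way up (45 mm from its foot and from its top). Its cap is 39 mm wide and makes up the top 20 mm; the bottle widens to its shoulder right below it. In the chamber it stands upright on the floor with its top 32 mm above the deck
- tray: fixed white divided tray, 152 (x) x 226 (y) x 45 mm high, standing on the bench; origin: underside centre; z up, x points to its rear. Two rows of three open compartments, each 70 x 70 mm inside, walls 4 mm thick, floor 4 mm up; compartment centres at x = -37 (front row, empty) and +37 mm (rear row, stock bottles), y = -74, 0, +74 mm
- stock_small_center (a point): small amber stock bottle of the same kind as the sample, 51 mm wide, 90 mm high, in one of the rear compartments; the point lies on its axis half-way up
- stock_tall_center (a point): tall amber stock bottle, 60 mm wide, 128 mm high, in one of the rear compartments; the point lies on its axis half-way up
- stock_clear_center (a point): clear stock bottle, 56 mm wide, 105 mm high, in one of the rear compartments; the point lies on its axis half-way up
Things that resemble listed ones, but are neither listed nor needed, are in the scene too. What is shaped like the part that bears stock_small_center but green or yellow is not meant.

How it is judged:
By the outcome, as a careful person would: the job done as asked, in the order asked, and still so for the second after the job is handed in, with the robot touching nothing.
It also fails if it takes over 51 s, if anything falls off the work surface, if the arm or the gripper's body presses on something with over 40 N, if the wrist force passes 120 N, or if a joint passes its speed limit or range.

## Robot

A 6-joint arm with a two-finger parallel gripper is mounted at the origin on a cart in front of the work surface, level with it; the furniture and walls round the work are solid. World frame = base frame: x ahead of the robot, y to its left, z up, the work surface at z = 0. Lengths are in m, angles in rad, forces in N, time in s.
With the tool pointing down it reaches from about 0.3 to 0.75 m from the base axis. Payload 8.5 kg.
Tool frame: the origin (TCP) lies between the finger pads; the fingertips stand 22 mm ahead of it and the grasp point (between the pads) lies 3 mm ahead of it; z points along the fingers, y is the line along which they close (so a half turn about z gives the same grasp; the last joint's range is limited). The gripper opens to 85 mm and grips with 20 to 120 N. Pads are 22 mm wide; open, the fingers measure 114 mm over their backs; the gripper's body (76 mm by 85 mm) begins 54 mm behind the grasp point. The pads swing forward as they close: fully open they stand 13 mm farther back than shut.
Start: joints at [1.125, 0.381, 1.297, -0, 1.464, -0.215], TCP at [0.126, 0.535, 0.233] pointing down, gripper open.
Joint ranges: [-3.11, 3.11], [-0.89, 2.33], [0.22, 2.48], [-1.42, 4.56], [0.17, 2.85], [-2.88, 2.88]. Speed limits (rad/s): [2.39, 2.39, 3.14, 3.14, 3.14, 3.14].

## Interface

Orientations are given as a unit quaternion [x, y, z, w].
In Python, from cell import * gives the robot as it stands.
- The arm moves only by the tool drive_tool, never from a script. Its argument "motion" is one flat list of numbers, 5 for each row, row after row: the shift along the world's x, y, z in cm, then the turn about the world's z in degrees, then the closure, from -1 (fully open) to 1 (shut), so that 0 is half open. In form: [x, y, z, spin, hand, x, y, z, spin, hand, ...]. A call has 1 to 8 rows; each row is the pose to reach, as a shift and turn from the pose commanded when the call began; what a row does not reach only later rows make up. A row lasts 1/10 s, in which the tool goes at most 50 mm and 8.59 degrees, less where a joint would pass 70% of its speed; a pose out of reach is approached as far as the arm can. A call with a gripper value outside its range is refused whole. The fingers move at their own pace and stop on an object; "squeeze" is the grip in N (left out, the last holds). Time passes only in rows, so rows that repeat a pose let the fingers close. It gives the time, the measured TCP pose, the force, the opening and the grip force at its end, in the units of the state.
- observe(): the state, without advancing time (a new reading comes with each control period).
- grab_frame(name): name is "scene" or "side" or "wrist"; returns the picture (480x640x3 uint8, red, green, blue); there is no depth.
- calibration(name): a dict with "fx", "fy", "cx", "cy" (pixels), "cam_to_world" (4x4, takes a point from camera to world coordinates); the wrist camera has in their place "T_tool_cam" (4x4, takes a point from camera to tool coordinates, whose origin is the TCP and whose axes are the flange's). Camera axes: x right, y down, z forward; pixel columns grow to the right and rows downward; lengths in m; the calibration is good to about 2 mm. A picture is of the moment at which its call begins: read the wrist's pose just before it. calibration takes no time and is no camera call.
- hand_in(): hands the job in; it is judged then, once.
The state is a dict: "t": time; "joint_positions": joint angles; "qd": joint speeds; "tau": joint torques, N m; "ee_pos": TCP position; "tool_rot": TCP orientation; "contact_force": force on the tool from outside, world axes, zero at the start; "moment": the same for the moment, N m; "opening": finger opening in m; "grip_force": force on a finger pad.
Only numpy, scipy, OpenCV 4.12 (cv2) and the standard library are available. Lean on these libraries where they do the work, as an engineer would, in place of code of your own. Each camera call takes 0.05 s, during which the arm holds its last target. There are 200 camera calls.

## Working session

There is one attempt and no reset: what is moved stays moved. The work goes in short steps, Python scripts to look and compute and a tool call to move; the robot and the scene stay as the last step left them, time stands still between calls to the robot, and variables do not carry over. Pictures are saved under pics/ and viewed, at most 10 in all, crops included, and the job is handed in when it is done.

Besides the shell and the picture viewer there is one more tool, called after "Request:" in YAML: its name, and indented under it one key for each argument. drive_tool: Moves the arm, as the interface text tells. Its arguments: {"type":"object","properties":{"motion":{"type":"array"},"squeeze":{"type":"number"}},"required":["motion"]}

```bash
mkdir -p pics
python3 - <<'E'
from cell import *
import cv2,numpy as np
s=observe();print(s['t'],s['ee_pos'],s['tool_rot'],s['opening'])
for n in("scene","side"):
    cv2.imwrite(f"pics/{n}0.png",cv2.cvtColor(grab_frame(n),cv2.COLOR_RGB2BGR))
    c=calibration(n);print(n,c['fx'],c['cx'],c['cy'],np.round(c['cam_to_world'],3).tolist())
c=calibration("wrist");print(c)
E
```

```text
0.0 [0.12569342 0.53513766 0.23221946] [ 1.15131263e-01  9.93350014e-01 -7.00014317e-04 -2.25611728e-04] 0.08569540136722041
scene 437.88886419155045 323.7140325485642 244.11068659368283 [[0.87, -0.337, 0.36, 0.222], [-0.493, -0.583, 0.646, -0.501], [-0.008, -0.739, -0.673, 0.643], [0.0, 0.0, 0.0, 1.0]]
side 464.5172396900448 325.7148323269672 237.71646797772874 [[-0.987, -0.111, 0.117, 0.411], [-0.161, 0.667, -0.727, 0.71], [0.003, -0.737, -0.676, 0.739], [0.0, 0.0, 0.0, 1.0]]
{'fx': 400.1646412664618, 'fy': 400.1646412664618, 'cx': 324.6754196896453, 'cy': 240.64473641858655, 'T_tool_cam': array([[ 6.25555985e-04, -9.58846575e-01, -2.83924028e-01,
         7.25891661e-02],
       [ 9.99999417e-01,  8.49743605e-04, -6.66439283e-04,
        -2.66371142e-04],
       [ 8.80275651e-04, -2.83923445e-01,  9.58846548e-01,
        -1.43167662e-01],
       [ 0.00000000e+00,  0.00000000e+00,  0.00000000e+00,
         1.00000000e+00]])}
```

View pics/scene0.png

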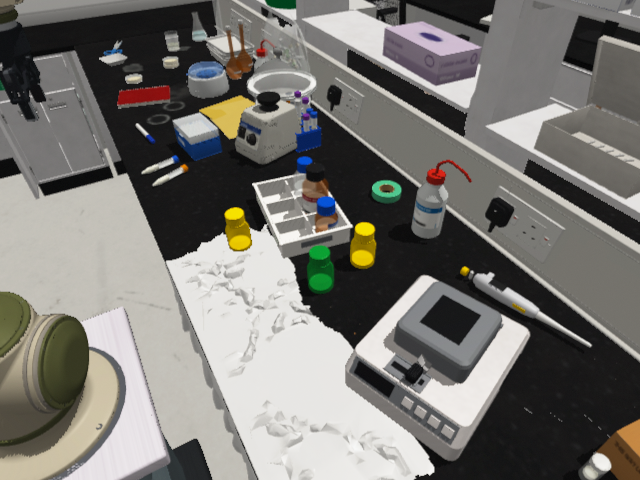

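View pics/side0.png

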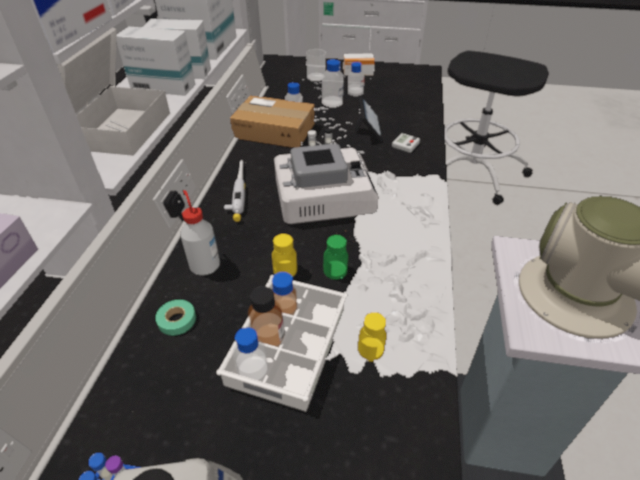

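Scene view: the tray is around (300,212) and the counter around (440,360), with its latch tab near (415,372). Rear-row candidates are blue cap (326,205), dark cap (315,172) and blue cap (304,165). In the side view these are (284,285), (263,300) and (247,345). I'll enlarge them to confirm.

Run:
```python
import cv2,numpy as np
a=cv2.imread("pics/scene0.png");b=cv2.imread("pics/side0.png")
f=lambda i,x,y,w,h,W,H:cv2.resize(i[y:y+h,x:x+w],(W,H),interpolation=cv2.INTER_CUBIC)
cv2.imwrite("pics/tray.png",np.hstack([f(a,245,150,110,110,400,400),f(b,215,260,140,150,373,400)]))
cv2.imwrite("pics/cnt.png",f(a,340,270,200,190,800,600)[:, :])
cv2.imwrite("pics/cnt2.png",f(b,265,130,120,100,720,600))
```

```text
(no output)
```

View pics/tray.png

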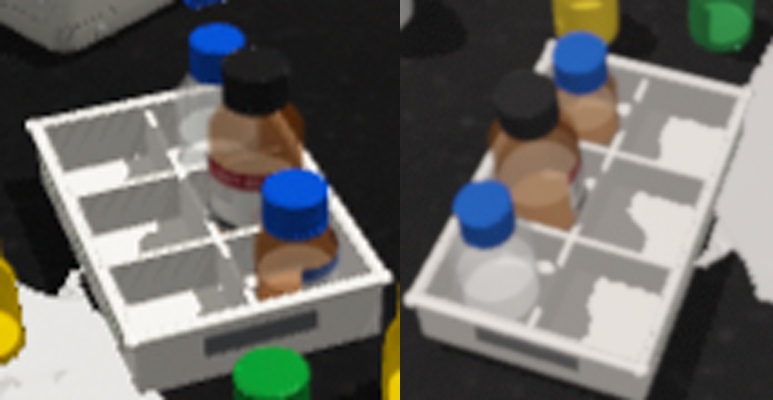

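View pics/cnt.png

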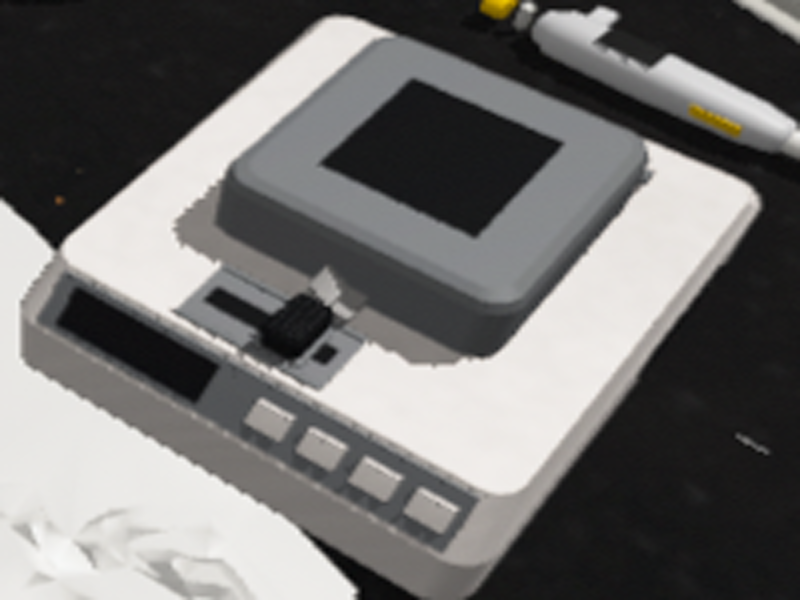

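Tray crop: the small amber bottle is the lowest one, amber with a blue cap, in the compartment nearest the green bottle (left crop (295,205), right crop (580,60)). The black-capped amber is the tall one, and the blue-capped colourless one is the clear bottle. Counter crop: the tab's top is near (297,315), and the window corners on the cover are at (412,80), (562,145), (475,237) and (322,165).

```bash
cat > h.py <<'E'
from cell import *
import cv2,numpy as np
def ray(c,T,uv,z):
    d=T[:3,:3]@[(uv[0]-c['cx'])/c['fx'],(uv[1]-c['cy'])/c['fy'],1]; o=T[:3,3]
    return o+d*(z-o[2])/d[2]
def cast(n,uv,z): c=calibration(n); return ray(c,np.array(c['cam_to_world']),uv,z)
def castw(s,uv,z):
    from scipy.spatial.transform import Rotation as R
    T=np.eye(4);T[:3,:3]=R.from_quat(s['tool_rot']).as_matrix();T[:3,3]=s['ee_pos']
    c=calibration("wrist"); return ray(c,T@c['T_tool_cam'],uv,z)
E
python3 - <<'E'
from h import *
np.set_printoptions(precision=4,suppress=True)
for n,l in(("scene",[(254.1,184.4),(281.3,244.3),(351.4,226.2)]),("side",[(308.1,399.5),(344.5,294.5),(270.6,276.9),(218.8,372.5)])):
    print(n,"tray fl,fr,rr,rl");[print(cast(n,u,.045)[:2]) for u in l]
g=lambda x,y:(340+x/4,270+y/3.158)
P=np.array([cast("scene",g(*p),.12)[:2] for p in[(412,80),(562,145),(475,237),(322,165)]]);print("win",P,P.mean(0))
print("tab",cast("scene",g(297,318),.09)[:2])
D=[cast("scene",g(*p),.078)[:2] for p in[(65,250),(500,493),(540,470),(755,215)]]
print("deck",np.array(D))
for a,b in((P[1],P[0]),(P[2],P[3]),(D[1],D[0])): print("y dir deg",np.degrees(np.arctan2(*(b-a)[::-1])))
for a,b in((P[3],P[0]),(P[2],P[1]),(D[2],D[3])): print("x dir deg",np.degrees(np.arctan2(*(b-a)[::-1])))
E
```

```text
scene tray fl,fr,rr,rl
[0.5022 0.3407]
[0.4669 0.1155]
[0.6204 0.0926]
side tray fl,fr,rr,rl
[0.4973 0.3458]
[0.4687 0.1186]
[0.6223 0.097 ]
[0.6543 0.3225]
win [[ 0.6047 -0.1965]
 [ 0.6262 -0.2557]
 [ 0.5623 -0.2786]
 [ 0.541  -0.2203]] [ 0.5835 -0.2378]
tab [ 0.4973 -0.2672]
deck [[ 0.4502 -0.1893]
 [ 0.5097 -0.3603]
 [ 0.5281 -0.3594]
 [ 0.6919 -0.3048]]
y dir deg 109.93325494704413
y dir deg 110.08999603346537
y dir deg 109.18850369683642
x dir deg 20.464107406726328
x dir deg 19.783010294668646
x dir deg 18.456776662288316
```

View pics/cnt2.png

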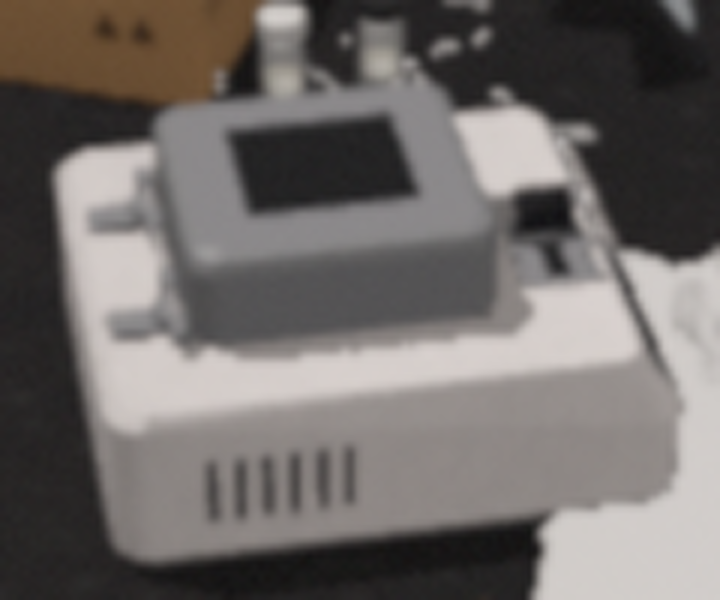

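Counter crop from the side: the tab is at (545,205), on the far front, consistent with the scene view. Estimates: tray yaw about -8°, target compartment about (0.514, 0.151), counter yaw about 20°, tab about (0.497, -0.267). I'll move in for a wrist look.

Request:
drive_tool:
  motion: [30,-33,3,33,-0.3,30,-33,3,33,-0.3,30,-33,3,33,-0.3,30,-33,3,33,-0.3,30,-33,3,33,-0.3,30,-33,3,33,-0.3,30,-33,3,33,-0.3,30,-33,3,33,-0.3]
  squeeze: 30

```text
t: 0.9
ee_pos: [0.38, 0.2553, 0.2582]
tool_rot: [-0.172, 0.985, 0.0, -0.0]
contact_force: [1.4, 1.4, 0.3]
opening: 0.0555
grip_force: 0.0
```

Request:
drive_tool:
  motion: [6,-47,0,0,-0.3,6,-47,0,0,-0.3,6,-47,0,0,-0.3,6,-47,0,0,-0.3,6,-47,0,0,-0.3,6,-47,0,0,-0.3,6,-47,0,0,-0.3,6,-47,0,0,-0.3]

```text
t: 1.7
ee_pos: [0.4295, -0.1418, 0.2581]
tool_rot: [-0.172, 0.985, 0.0, -0.0]
contact_force: [0.4, 0.3, -0.6]
opening: 0.0557
grip_force: 0.0
```

Request:
drive_tool:
  motion: [0,0,0,0,-0.3,0,0,0,0,-0.3,0,0,0,0,-0.3]

```text
t: 2.0
ee_pos: [0.4296, -0.1389, 0.258]
tool_rot: [-0.172, 0.985, 0.0, -0.0]
contact_force: [0.5, 0.3, -0.6]
opening: 0.0554
grip_force: 0.0
```

Request:
drive_tool:
  motion: [7,-12.6,0,0,-0.3,7,-12.6,0,0,-0.3,7,-12.6,0,0,-0.3,7,-12.6,0,0,-0.3,7,-12.6,0,0,-0.3,7,-12.6,0,0,-0.3]

```text
t: 2.6
ee_pos: [0.4997, -0.264, 0.2585]
tool_rot: [-0.173, 0.985, 0.0, 0.0]
contact_force: [0.7, -0.6, -0.1]
opening: 0.0557
grip_force: 0.0
```

Run:
```python
from h import *
s=observe();print(s['t'],s['ee_pos'],s['tool_rot'])
cv2.imwrite("pics/w1.png",cv2.cvtColor(grab_frame("wrist"),cv2.COLOR_RGB2BGR))
```

```text
2.6 [ 0.49974809 -0.26395593  0.25848601] [-1.72674395e-01  9.84978956e-01  9.87142640e-05  1.69399223e-05]
```

View pics/w1.png

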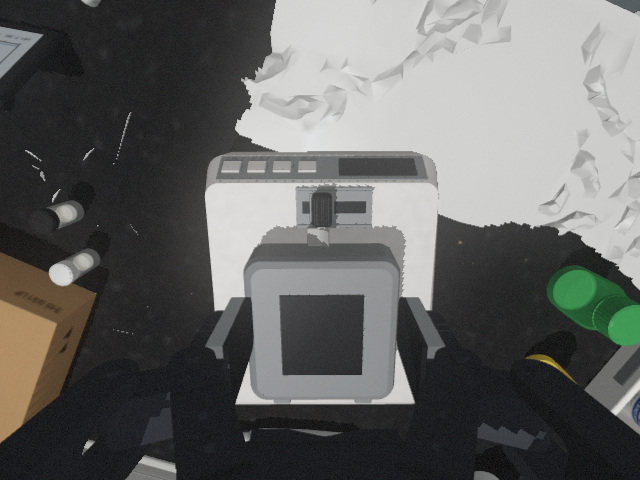

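Wrist view: the tab top is at about (321,208), the deck sides at x≈207 and 437 (row 200), and the cover window spans (280..364, 295..375). The hand is already almost square to the counter.

Run:
```python
from h import *
np.set_printoptions(precision=4,suppress=True)
s=dict(ee_pos=[.49975,-.26396,.25849],tool_rot=[-1.72674395e-01,9.84978956e-01,9.87e-05,1.69e-05])
f=lambda u,v,z:castw(s,(u,v),z)[:2]
t=f(321.5,208,.096);w=np.array([f(*p,.12) for p in[(280,295),(363.5,295),(364,375),(281,375)]])
print("tab",t,"win",w.mean(0),"yaw",[np.degrees(np.arctan2(*(b-a)[::-1])) for a,b in((w[0],w[1]),(w[3],w[2]))])
L,R=f(206.5,200,.078),f(437.5,200,.078);print("deck sides",L,R,(L+R)/2,np.linalg.norm(L-R),np.degrees(np.arctan2(*(R-L)[::-1])))
th=np.radians(20);X=np.array([np.cos(th),np.sin(th)]);Y=np.array([-X[1],X[0]]);e=np.array(s['ee_pos'][:2])
for n,p in(("tab",t),("win",w.mean(0)),("deckmid",(L+R)/2)): print(n,"rel tcp in counter axes",(p-e)@X,(p-e)@Y)
print("chamber est",t+.09*X, "tool yaw", np.degrees(2*np.arctan2(.98498,-.17267))-180)
print("green",cast("side",(336,243),.09)[:2],cast("scene",(320,254),.09)[:2])
```

```text
tab [ 0.4924 -0.2694] win [ 0.5845 -0.2355] yaw [np.float64(109.93322397782396), np.float64(109.93918878686317)]
deck sides [ 0.5218 -0.3591] [ 0.4573 -0.1813] [ 0.4896 -0.2702] 0.18915013393595947 109.92703003567362
tab rel tcp in counter axes -0.008789830102763387 -0.0026220642027810557
win rel tcp in counter axes 0.08934666413626248 -0.002281525884152123
deckmid rel tcp in counter axes -0.011696168934517344 -0.002358045092616467
chamber est [ 0.577  -0.2386] tool yaw 19.88618454368242
green [0.5002 0.0237] [0.4985 0.0097]
```

Request:
drive_tool:
  motion: [-1.5,-0.8,-3,0,-0.3,-1.5,-0.8,-7,0,-0.3,-1.5,-0.8,-11,0,-0.3,-1.5,-0.8,-14,0,-0.3,-1.5,-0.8,-15.4,0,-0.3,-1.5,-0.8,-15.4,0,-0.3,-1.5,-0.8,-15.4,0,-0.3]
  squeeze: 25

```text
t: 3.35
ee_pos: [0.4851, -0.2733, 0.1053]
tool_rot: [-0.172, 0.985, -0.001, 0.0]
contact_force: [-0.3, 0.4, 0.7]
opening: 0.0557
grip_force: 0.0
```

Request:
drive_tool:
  motion: [0,0,0,0,0.8,0,0,0,0,0.8,0,0,0,0,0.8,0,0,0,0,0.8,0,0,0,0,0.8,0,0,0,0,0.8,0,0,0,0,0.8,0,0,0,0,0.8]

```text
t: 4.15
ee_pos: [0.4848, -0.2737, 0.1041]
tool_rot: [-0.172, 0.985, 0.0, -0.0]
contact_force: [0.3, 1.1, 0.2]
opening: 0.0085
grip_force: 0.0
```

Run:
```python
from h import *
s=observe();print(s['t'],s['ee_pos'],s['opening'])
w=cv2.cvtColor(grab_frame("wrist"),cv2.COLOR_RGB2BGR)
b=cv2.cvtColor(grab_frame("scene"),cv2.COLOR_RGB2BGR)[320:430,350:480]
cv2.imwrite("pics/w2.png",np.hstack([cv2.resize(w[150:400,200:450],(400,400)),cv2.resize(b,(400,400))]))
```

```text
4.15 [ 0.48481551 -0.27372938  0.10412709] 0.00847723321017515
```

View pics/w2.png

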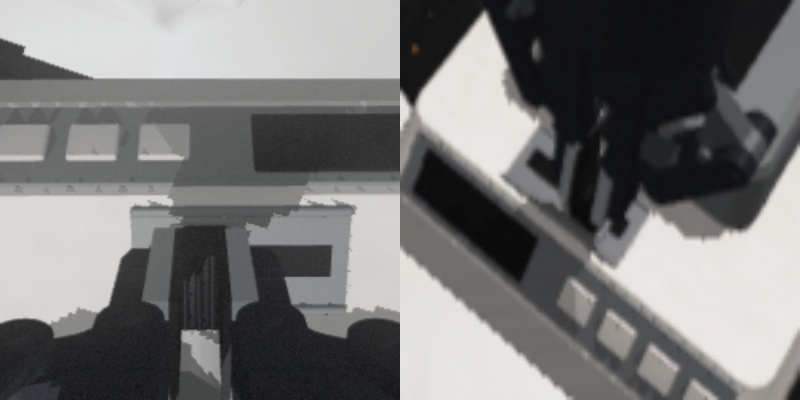

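The tab is visible between the two pads (left crop, ribs at about (200,300)), but the fingers stopped at the commanded opening without gripping. I'll close fully.

Request:
drive_tool:
  motion: [0,0,0,0,1,0,0,0,0,1,0,0,0,0,1,0,0,0,0,1]
  squeeze: 25

```text
t: 4.65
ee_pos: [0.4848, -0.2737, 0.1042]
tool_rot: [-0.172, 0.985, 0.0, 0.0]
contact_force: [-1.0, -0.6, -0.8]
opening: 0.0001
grip_force: 0.0
```

Run:
```python
from h import *
w=cv2.cvtColor(grab_frame("wrist"),cv2.COLOR_RGB2GRAY)
a=cv2.imread("pics/w2.png",0)
for r in (285,295,305,315,325,335,345): print(r,w[r,270:380:3])
print("before"); 
for r in (295,310,325): print(r,cv2.resize(a[:, :400],(250,250))[r-150,70:180:3])
```

```text
285 [212 213 214 214 142 141 143 140 140 141 136 138 137 134 139 126 124  84
  81  95  84  84  84  80  83  83  79  81  82  82  79 136 138 136 135 131
 136]
295 [215 214 213 213 162 160 159 160 157 158 157 156 133 103 103 101 102  55
  40  43  99 101  99 103  97  40  87  89  86 147 147 146 148 144 148 147
 147]
305 [214 215 213 213 169 156 156 156  67  64  63  58  94 100 101  98 101  52
  44  44  95  98 101  99  98  41  57  42  42  48  54  55  56  56  58  56
  54]
315 [213 214 212 213 195 156  51  56  52  53  52  48 100 100 101 101 100  48
  41  42  93  99 100 101  99  55  41  41  38  40  44  42  54  50  54  56
  51]
325 [212 213 213 211 209  69  55  53  53  53  45  52 100 102 100 101 101  36
  38  36  92  97  98  98  96  98  39  39  38  38  46  36 141 147 146 144
 145]
335 [212 212 212 211 148  50  47  48  45  45  44  93  97  95 101 100  99  40
  37  36  74 100  99  98  97  95  34  39  34  28  34  37  27 146 144 143
 143]
345 [134 134 130  45  44  43  41  41  41  37  40  43  40  39  34  38 111  40
  42  43  70  75  25  33  32  33  31  33  37  32  32  35  39  37  53 141
 146]
before
295 [214 214 215 213 168 159 157 157 155 105 104 101 101  65  46  43  41  43
  40  41  37  38  40  37  96  99  97  96  93 144 147 146 147 147 146 146
 143]
310 [214 214 153  59  56  55  54  54 100 102 101 101  96  49  44  45  41  39
  38  40  43  47  36  37  73  98  99  98  97  58  35  36  37  40  41  51
  53]
325 [209  60  53  54  53  50  51  94 101 100 100  99  68  40  41  52  41  59
  50  50  45  48  36  31  37  97  97  97  96  98  46  39  36  39  38  41
  98]
```

Request:
drive_tool:
  motion: [0,0,1.5,0,1,1.0,-2.7,1.5,0,1,1.0,-2.7,0,0,1,1.0,-2.7,-0.3,0,1,1.0,-2.7,-0.3,0,1]

```text
t: 5.2
ee_pos: [0.4945, -0.3002, 0.1007]
tool_rot: [-0.172, 0.985, 0.001, -0.001]
contact_force: [-0.2, 0.1, 0.2]
opening: 0.0002
grip_force: 0.0
```

Request:
drive_tool:
  motion: [0,0,-0.2,0,1,0,0,-0.2,0,1]

```text
t: 5.4
ee_pos: [0.4949, -0.3005, 0.0994]
tool_rot: [-0.172, 0.985, -0.0, 0.0]
contact_force: [-0.7, 0.7, 0.2]
opening: -0.0004
grip_force: 0.0
```

Request:
drive_tool:
  motion: [0,0,-0.15,0,1,0,0,-0.15,0,1]

```text
t: 5.6
ee_pos: [0.4948, -0.3006, 0.0977]
tool_rot: [-0.172, 0.985, -0.0, 0.0]
contact_force: [-0.2, -0.7, 0.0]
opening: -0.0
grip_force: 0.0
```

Request:
drive_tool:
  motion: [0,0,-0.2,0,1,0,0,-0.2,0,1]

```text
t: 5.8
ee_pos: [0.4947, -0.3006, 0.0955]
tool_rot: [-0.172, 0.985, 0.0, -0.0]
contact_force: [-0.6, -1.2, 0.1]
opening: 0.0003
grip_force: 0.0
```

Request:
drive_tool:
  motion: [0,0,-0.2,0,1,0,0,-0.2,0,1]

```text
t: 6.0
ee_pos: [0.4947, -0.3006, 0.0934]
tool_rot: [-0.172, 0.985, 0.0, -0.0]
contact_force: [0.1, 0.2, 0.4]
opening: 0.0
grip_force: 0.0
```

Request:
drive_tool:
  motion: [0,0,-0.2,0,1,0,0,-0.2,0,1]

```text
t: 6.2
ee_pos: [0.4947, -0.3006, 0.0914]
tool_rot: [-0.172, 0.985, 0.0, -0.0]
contact_force: [0.1, -0.7, 0.3]
opening: 0.0003
grip_force: 0.0
```

Request:
drive_tool:
  motion: [0,0,-0.2,0,1,0,0,-0.2,0,1]

```text
t: 6.4
ee_pos: [0.4947, -0.3007, 0.0894]
tool_rot: [-0.172, 0.985, 0.0, -0.0]
contact_force: [-0.3, -0.4, 1.0]
opening: 0.0001
grip_force: 0.0
```

Request:
drive_tool:
  motion: [0,0,-0.2,0,1,0,0,-0.2,0,1]

```text
t: 6.6
ee_pos: [0.4948, -0.3006, 0.0874]
tool_rot: [-0.172, 0.985, 0.0, -0.0]
contact_force: [-0.4, 0.0, 0.1]
opening: 0.0004
grip_force: 0.0
```

Run:
```python
from h import *
s=observe();print(s['t'],s['ee_pos'],s['contact_force'])
w=cv2.cvtColor(grab_frame("wrist"),cv2.COLOR_RGB2BGR)
b=cv2.cvtColor(grab_frame("scene"),cv2.COLOR_RGB2BGR)[320:430,350:480]
cv2.imwrite("pics/w3.png",np.hstack([cv2.resize(w[150:400,200:450],(400,400)),cv2.resize(b,(400,400))]))
```

```text
6.6 [ 0.4947525  -0.30063907  0.08742057] [-0.42859091  0.00087958  0.13762296]
```

View pics/w3.png

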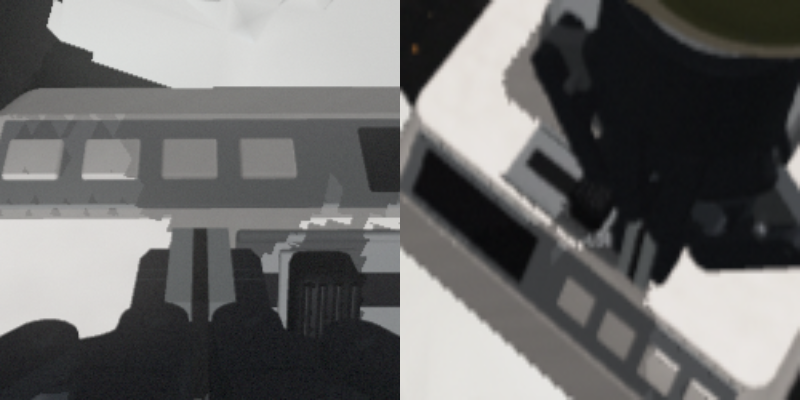

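The shut fingers (left crop (200,265)) stand on the free deck about 30 mm to the right of the tab (325,290), with their tips still just above the deck. The tips are therefore higher than I took them to be, and the earlier closure passed over the tab. I'll feel for the deck.

Request:
drive_tool:
  motion: [0,0,-0.2,0,1,0,0,-0.2,0,1]

```text
t: 6.9
ee_pos: [0.4948, -0.3007, 0.0854]
tool_rot: [-0.172, 0.985, 0.0, -0.0]
contact_force: [-0.0, 1.6, 0.7]
opening: -0.0002
grip_force: 0.0
```

Request:
drive_tool:
  motion: [0,0,-0.2,0,1,0,0,-0.2,0,1]

```text
t: 7.1
ee_pos: [0.4947, -0.3006, 0.0834]
tool_rot: [-0.172, 0.985, 0.0, -0.0]
contact_force: [0.0, 0.1, 0.8]
opening: 0.0001
grip_force: 0.0
```

Request:
drive_tool:
  motion: [0,0,-0.1,0,1,0,0,-0.1,0,1]

```text
t: 7.3
ee_pos: [0.4948, -0.3007, 0.0825]
tool_rot: [-0.172, 0.985, 0.0, -0.0]
contact_force: [0.5, -0.3, -0.3]
opening: -0.0001
grip_force: 0.0
```

Request:
drive_tool:
  motion: [-0.34,0.94,0,0,1,-0.5,1.4,0,0,1,-0.5,1.4,0,0,1]

```text
t: 7.6
ee_pos: [0.4896, -0.2863, 0.0828]
tool_rot: [-0.172, 0.985, -0.0, -0.0]
contact_force: [-0.4, -3.5, -2.4]
opening: 0.0002
grip_force: 1.4
```

Request:
drive_tool:
  motion: [-0.1,0.28,0,0,1,-0.17,0.47,0,0,1,-0.17,0.47,0,0,1]

```text
t: 7.9
ee_pos: [0.4882, -0.2821, 0.0828]
tool_rot: [-0.172, 0.985, -0.0, 0.0]
contact_force: [1.1, -4.8, -1.3]
opening: 0.0001
grip_force: 2.3
```

Request:
drive_tool:
  motion: [-0.1,0.28,0,0,1,-0.1,0.28,0,0,1,-0.1,0.28,0,0,1]

```text
t: 8.2
ee_pos: [0.4873, -0.2797, 0.0828]
tool_rot: [-0.172, 0.985, -0.0, 0.0]
contact_force: [0.2, -6.0, -2.8]
opening: 0.0002
grip_force: 2.7
```

Run:
```python
from h import *
a=cv2.imread("pics/scene0.png").astype(int);b=cv2.cvtColor(grab_frame("side"),cv2.COLOR_RGB2BGR).astype(int);c=cv2.imread("pics/side0.png").astype(int)
d=abs(b-c).sum(2)[140:185,285:345]; print((d>60).mean()); print(observe()['contact_force'])
```

```text
0.8007407407407408
[ 0.97608759 -6.66083277 -1.56950491]
```

Request:
drive_tool:
  motion: [-0.05,0.14,0,0,1,-0.05,0.14,0,0,1,-0.05,0.14,0,0,1,-0.05,0.14,0,0,1,-0.05,0.14,0,0,1,-0.05,0.14,0,0,1,-0.05,0.14,0,0,1,-0.05,0.14,0,0,1]

```text
t: 9.05
ee_pos: [0.4871, -0.279, 0.0829]
tool_rot: [-0.172, 0.985, -0.001, 0.0]
contact_force: [1.0, -8.5, -2.1]
opening: -0.0001
grip_force: 4.2
```

Run:
```python
from h import *
b=cv2.cvtColor(grab_frame("side"),cv2.COLOR_RGB2BGR)
s=cv2.cvtColor(grab_frame("scene"),cv2.COLOR_RGB2BGR)
cv2.imwrite("pics/c4.png",np.hstack([cv2.resize(b[100:240,240:400],(400,400)),cv2.resize(s[220:460,330:550],(400,400))]))
```

```text
(no output)
```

View pics/c4.png

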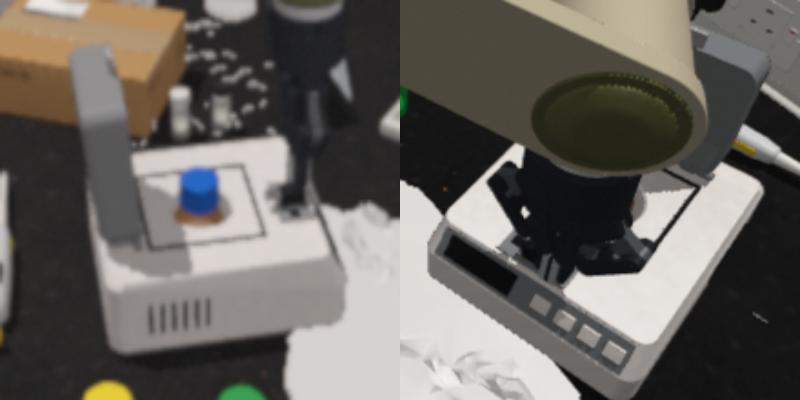

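The cover stands fully up and the blue-capped sample is visible in the chamber (left crop (200,190)). I'll back off the latch and rise to look at the cap.

Request:
drive_tool:
  motion: [0.5,-1.4,0,0,1,0.5,-1.4,4,0,1,0.5,-1.4,9,0,1,0.5,-1.4,14,0,0,2,0,17,0,-0.4,5,2.5,17,0,-0.4,5,2.5,17,0,-0.4,5,2.5,17,0,-0.4]

```text
t: 9.95
ee_pos: [0.5366, -0.2517, 0.2522]
tool_rot: [-0.173, 0.985, 0.001, -0.001]
contact_force: [0.1, -1.1, -1.0]
opening: 0.0602
grip_force: 0.0
```

```bash
cat >> h.py <<'E'
def blue(n,box=None):
    im=grab_frame(n);h=cv2.cvtColor(im,cv2.COLOR_RGB2HSV)
    m=cv2.inRange(h,(105,150,60),(125,255,255))
    k,l,st,ce=cv2.connectedComponentsWithStats(m)
    return im,[(st[i].tolist(),ce[i]) for i in range(1,k) if st[i][4]>60]
E
python3 - <<'E'
from h import *
s=observe();im,r=blue("wrist");print(s['t'],s['ee_pos'],s['opening'],s['contact_force'])
for st,ce in r: print(st,ce,castw(s,ce,.105))
im,r=blue("side")
for st,ce in r: print("side",st,ce,cast("side",ce,.10))
E
```

```text
9.95 [ 0.53664361 -0.25169499  0.25218319] 0.06024139285900653 [ 0.14169001 -1.07600371 -1.02069091]
[303, 262, 50, 45, 1665] [327.50990991 284.15435435] [ 0.58146104 -0.23299982  0.105     ]
side [35, 0, 22, 14, 173] [43.56069364  4.56069364] [ 2.01341722 -1.29138233  0.1       ]
side [352, 63, 8, 9, 67] [355.64179104  66.95522388] [ 0.55975127 -0.84083586  0.1       ]
side [288, 83, 12, 11, 112] [293.125       87.66964286] [ 0.73489778 -0.64835151  0.1       ]
side [313, 160, 14, 14, 176] [319.20454545 166.4375    ] [ 0.57894824 -0.22933749  0.1       ]
side [273, 273, 21, 22, 358] [282.24581006 283.16759777] [0.58063532 0.15722735 0.1       ]
side [234, 328, 23, 25, 430] [246.05813953 339.42325581] [0.61092924 0.28735337 0.1       ]
side [88, 453, 18, 17, 214] [ 96.78504673 461.08411215] [0.75180124 0.50692698 0.1       ]
side [79, 471, 20, 9, 132] [ 89.07575758 475.8030303 ] [0.75203964 0.52583629 0.1       ]
```

Request:
drive_tool:
  motion: [4.4,1.9,0,0,-0.4,4.4,1.9,-4,0,-0.4,4.4,1.9,-8,0,-0.4,4.4,1.9,-11,0,-0.4,4.4,1.9,-13,0,-0.4,4.4,1.9,-13,0,-0.4]
  squeeze: 25

```text
t: 10.65
ee_pos: [0.5788, -0.2337, 0.1196]
tool_rot: [-0.171, 0.985, 0.002, -0.002]
contact_force: [0.0, 0.0, 0.4]
opening: 0.0596
grip_force: 0.0
```

Request:
drive_tool:
  motion: [0,0,-0.9,0,-0.4,0,0,-1.8,0,-0.4,0,0,-2.8,0,-0.4,0,0,-2.8,0,-0.4]

```text
t: 11.05
ee_pos: [0.5801, -0.2336, 0.0934]
tool_rot: [-0.172, 0.985, 0.001, -0.001]
contact_force: [-0.2, -0.4, 0.0]
opening: 0.0598
grip_force: 0.0
```

Request:
drive_tool:
  motion: [0,0,0,0,0.2,0,0,0,0,0.2,0,0,0,0,0.2,0,0,0,0,0.2,0,0,0,0,0.2,0,0,0,0,0.2]
  squeeze: 25

```text
t: 11.65
ee_pos: [0.5809, -0.2339, 0.0952]
tool_rot: [-0.172, 0.985, -0.0, 0.0]
contact_force: [0.2, 0.5, 5.1]
opening: 0.0381
grip_force: 25.8
```

Gripped at 38 mm, which matches the 39 mm cap. Lifting.

Request:
drive_tool:
  motion: [0,0,0,0,0.4,0,0,0.5,0,0.4,0,0,2,0,0.4,0,0,4,0,0.4,0,0,6,0,0.4,0,0,6,0,0.4]
  squeeze: 40

```text
t: 12.25
ee_pos: [0.5814, -0.2343, 0.1569]
tool_rot: [-0.172, 0.985, -0.001, 0.002]
contact_force: [-0.1, 0.2, -2.3]
opening: 0.0377
grip_force: 40.5
```

Request:
drive_tool:
  motion: [0,0,3,0,0.4,0,0,6,0,0.4,0,0,9,0,0.4,0,0,10,0,0.4,0,0,10,0,0.4]

```text
t: 12.75
ee_pos: [0.5808, -0.2339, 0.2545]
tool_rot: [-0.172, 0.985, -0.0, 0.0]
contact_force: [0.6, 0.4, -1.9]
opening: 0.0375
grip_force: 40.9
```

Run:
```python
from h import *
s=observe();print(s['t'],s['ee_pos'],s['opening'],s['grip_force'],s['contact_force'],s['tool_rot'])
im,r=blue("wrist")
for st,ce in r: print(st,ce)
im,r=blue("side")
for st,ce in r: print("side",st,ce)
w=cv2.cvtColor(grab_frame("wrist"),cv2.COLOR_RGB2BGR);b=cv2.cvtColor(im,cv2.COLOR_RGB2BGR)
cv2.imwrite("pics/g5.png",np.hstack([cv2.resize(w[120:480,140:500],(400,400)),cv2.resize(b[60:240,240:420],(400,400))]))
```

```text
12.75 [ 0.58075783 -0.23391402  0.2545307 ] 0.03749727080978905 40.8939403295517 [ 0.56570591  0.43984789 -1.8698508 ] [-1.71704579e-01  9.85148397e-01 -2.92221430e-04  2.96860023e-04]
[272, 269, 107, 108, 8664] [326.79489843 325.86657433]
side [35, 0, 22, 14, 173] [43.56069364  4.56069364]
side [327, 60, 13, 11, 115] [333.25217391  64.67826087]
side [352, 63, 8, 9, 66] [355.6969697   66.92424242]
side [288, 82, 12, 12, 115] [293.13913043  87.53043478]
side [310, 98, 18, 17, 72] [315.5        107.04166667]
side [273, 273, 21, 22, 358] [282.24581006 283.16759777]
side [234, 328, 23, 25, 429] [246.07226107 339.44988345]
side [88, 453, 18, 17, 214] [ 96.81775701 461.08411215]
side [79, 471, 20, 9, 133] [ 89.11278195 475.7518797 ]
```

View pics/g5.png

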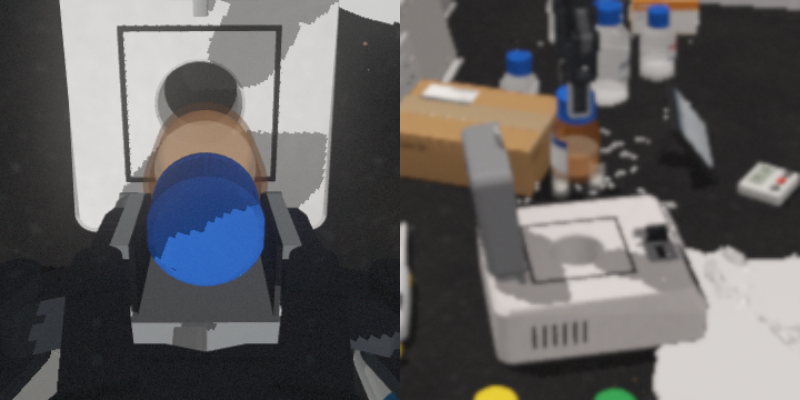

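The bottle hangs upright in the pads (left crop: cap centred at (207,228); right crop: bottle below the fingers at (575,140)), the cover stays up and the latch tab is back at rest. Now I'll carry it to the tray.

Request:
drive_tool:
  motion: [-0.3,2,0,-2,0.4,-0.9,5.5,0,-5,0.4,-1.6,9.5,0,-8,0.4,-2.3,13.5,0,-11,0.4,-3,17.5,0,-14,0.4,-3.7,21.5,0,-17,0.4,-4.4,25.5,0,-20,0.4,-5,29,0,-23,0.4]

```text
t: 13.7
ee_pos: [0.5295, 0.0581, 0.2531]
tool_rot: [0.029, 1.0, 0.0, -0.001]
contact_force: [2.0, 0.3, -0.6]
opening: 0.0376
grip_force: 40.9
```

Request:
drive_tool:
  motion: [-0.6,3.5,0,-2,0.4,-1.1,6.5,0,-4,0.4,-1.4,8.5,0,-5,0.4,-1.5,9.4,0,-5,0.4,-1.5,9.4,0,-5,0.4,-1.5,9.4,0,-5,0.4]

```text
t: 14.3
ee_pos: [0.5157, 0.1494, 0.2541]
tool_rot: [0.072, 0.997, -0.0, -0.0]
contact_force: [-0.4, 0.2, -1.5]
opening: 0.0373
grip_force: 40.9
```

Run:
```python
from h import *
np.set_printoptions(precision=4,suppress=True)
s=observe();print(s['t'],s['ee_pos'],s['opening'],s['grip_force'],s['tool_rot'])
from scipy.spatial.transform import Rotation as R
M=R.from_quat(s['tool_rot']).as_matrix();print("tool y deg",np.degrees(np.arctan2(M[1,1],M[0,1])))
im=grab_frame("wrist");cv2.imwrite("pics/t6.png",cv2.cvtColor(im,cv2.COLOR_RGB2BGR))
# where tray corners (fr, fl) and compartment corners are expected to project
c=calibration("wrist");T=np.eye(4);T[:3,:3]=M;T[:3,3]=s['ee_pos'];I=np.linalg.inv(T@c['T_tool_cam'])
th=np.radians(-8)
for p in[(-76,-113),(-76,113),(-37,-74)]:
    q=np.array([.5593+(p[0]*np.cos(th)-p[1]*np.sin(th))/1e3,.2189+(p[0]*np.sin(th)+p[1]*np.cos(th))/1e3,.045,1])
    k=I@q;print(p,q[:2],c['fx']*k[0]/k[2]+c['cx'],c['fy']*k[1]/k[2]+c['cy'])
h=cv2.cvtColor(im,cv2.COLOR_RGB2HSV);m=cv2.inRange(h,(0,0,165),(180,40,255))
for r in range(100,320,15):
    x=np.flatnonzero(np.diff(m[r].astype(int)));print(r,x[:14])
```

```text
14.3 [0.5157 0.1494 0.2541] 0.03728444934092102 40.87389349937439 [ 0.0717  0.9974 -0.0002 -0.0005]
tool y deg 81.77242962584049
(-76, -113) [0.4683 0.1176] 281.1425284040914 158.7968121607525
(-76, 113) [0.4998 0.3414] 542.4943034232756 157.93913969027074
(-37, -74) [0.5124 0.1508] 326.28659720423906 203.06071178530783
100 [176 177 360 379 432]
115 [408]
130 [135 137 395]
145 [115 117 410]
160 [117 124 136 209 214 219 319 346 551]
175 [ 88 279 288 294 364 368 440 451 516 539 547]
190 [ 69 280 289 294 364 367 439 450 514 536 545]
205 [  0  13 280 289 295 363 366 393 427 428 429 438 448 512]
220 [280 289 366 371 447 452 531 540]
235 [281 285 288 289 365 370 445 450 529 537]
250 [366 373 430 433 444 449 462 486 500 506 527 535]
265 [442 447 449 450 452 503 524 532]
280 [443 447 449 502 522 530]
295 [459 480 524 527]
310 []
```

Wrist numbers: the compartment's inner walls are at u≈285 and 366, against a predicted centre of 326, so the hand is aligned within 1 mm. Lowering.

Request:
drive_tool:
  motion: [0,0.1,-3,0,0.4,0,0.1,-6.5,0,0.4,0,0.1,-10,0,0.4,0,0.1,-13,0,0.4,0,0.1,-15,0,0.4,0,0.1,-16,0,0.4,0,0.1,-16.4,0,0.4,0,0.1,-16.4,0,0.4]

```text
t: 15.15
ee_pos: [0.516, 0.1508, 0.091]
tool_rot: [0.072, 0.997, 0.0, 0.0]
contact_force: [0.4, 0.8, -0.5]
opening: 0.0376
grip_force: 40.9
```

Request:
drive_tool:
  motion: [0,0,-0.3,0,0.4,0,0,-0.6,0,0.4,0,0,-0.6,0,0.4]

```text
t: 15.45
ee_pos: [0.5156, 0.1512, 0.0848]
tool_rot: [0.072, 0.997, 0.0, 0.0]
contact_force: [-0.8, 0.1, -1.1]
opening: 0.0378
grip_force: 40.9
```

Request:
drive_tool:
  motion: [0,0,-0.2,0,0.4,0,0,-0.3,0,0.4,0,0,-0.3,0,0.4]

```text
t: 15.75
ee_pos: [0.5156, 0.1512, 0.0816]
tool_rot: [0.072, 0.997, -0.0, -0.0]
contact_force: [-0.3, 0.7, -1.6]
opening: 0.0374
grip_force: 40.9
```

Request:
drive_tool:
  motion: [0,0,-0.1,0,0.4,0,0,-0.2,0,0.4,0,0,-0.2,0,0.4]

```text
t: 16.05
ee_pos: [0.5156, 0.1512, 0.0795]
tool_rot: [0.072, 0.997, -0.0, -0.0]
contact_force: [-0.4, -0.3, -1.8]
opening: 0.0378
grip_force: 40.9
```

Request:
drive_tool:
  motion: [0,0,-0.1,0,0.4,0,0,-0.1,0,0.4]

```text
t: 16.25
ee_pos: [0.516, 0.1512, 0.0793]
tool_rot: [0.072, 0.997, 0.0, 0.001]
contact_force: [-0.0, 0.6, 5.2]
opening: 0.0377
grip_force: 41.4
```

The foot touched the tray floor (+5 N at the expected height). Releasing.

Request:
drive_tool:
  motion: [0,0,0,0,0.05,0,0,0,0,0,0,0,0,0,-0.15,0,0,0,0,-0.3,0,0,0,0,-0.4,0,0,0,0,-0.4,0,0,0,0,-0.4]

```text
t: 16.95
ee_pos: [0.5156, 0.1512, 0.0787]
tool_rot: [0.072, 0.997, 0.0, 0.0]
contact_force: [-0.0, 0.1, 0.2]
opening: 0.0596
grip_force: 0.0
```

Request:
drive_tool:
  motion: [0,0,1,0,-0.4,0,0,3,0,-0.4,0,0,6,0,-0.4,0,0,10,0,-0.4,0,0,14,0,-0.4,-5,0,17,0,-0.4,-9,0,17,0,-0.4,-9,0,17,0,-0.4]

```text
t: 17.75
ee_pos: [0.4211, 0.1515, 0.2505]
tool_rot: [0.071, 0.997, 0.0, 0.0]
contact_force: [0.5, -0.1, -0.7]
opening: 0.06
grip_force: 0.0
```

Run:
```python
from h import *
s=observe();print(s['t'],s['ee_pos'],s['opening'],s['contact_force'])
for n in("wrist","side","scene"):
    im,r=blue(n)
    for st,ce in r:
        p=castw(s,ce,.088) if n=="wrist" else cast(n,ce,.085)
        if .4<p[0]<.75 and 0<p[1]<.4: print(n,st,ce.round(1),p.round(4))
    if n=="side":
        d=abs(im[145:185,285:345].astype(int)-cv2.imread("pics/side0.png")[145:185,285:345,::-1]).sum(2)
        print("cover region changed",(d>60).mean())
        h=cv2.cvtColor(im,cv2.COLOR_RGB2HSV);m=cv2.inRange(h,(5,60,50),(20,255,220))[260:400,230:350]
        k,l,st,ce=cv2.connectedComponentsWithStats(m)
        print("amber",[(st[i].tolist()) for i in range(1,k) if st[i][4]>40])
```

```text
17.75 [0.42111686 0.15153984 0.25049507] 0.06003914970553521 [ 0.48982463 -0.12162117 -0.70077967]
wrist [319, 308, 46, 42, 1492] [341.1 328.2] [0.5178 0.1515 0.088 ]
wrist [319, 368, 44, 53, 1890] [340.2 393.9] [0.5831 0.1421 0.088 ]
side [273, 273, 21, 22, 359] [282.2 283.2] [0.5846 0.1443 0.085 ]
side [309, 279, 21, 24, 403] [318.2 290.8] [0.5147 0.1518 0.085 ]
side [234, 328, 23, 25, 430] [246.1 339.4] [0.6156 0.2774 0.085 ]
cover region changed 0.8245833333333333
amber [[17, 29, 50, 57, 1330], [75, 38, 26, 26, 438]]
scene [297, 156, 16, 17, 191] [303.2 163. ] [0.6193 0.3079 0.085 ]
scene [317, 196, 18, 20, 310] [325.6 205.8] [0.5825 0.1361 0.085 ]
scene [284, 204, 20, 20, 323] [293.9 213.6] [0.5132 0.1461 0.085 ]
```

The cap sits at (0.515, 0.151), directly in front of the small stock bottle. It is upright and the same size as its twin, and the other caps haven't moved.

```bash
python3 -c "
from cell import *
print(hand_in())"
```

```text
the job is handed in; nothing more can be done
None
```

I handed the job in at about 18 s: the cover is up, and the small amber bottle stands upright in the front compartment ahead of its matching stock bottle; the stock bottles were not disturbed.

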